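# Set the adjustable wrench to the turntable's clamp nut and tighten it to the mark

## Robot

A 6-joint arm with a two-finger parallel gripper is mounted at the origin on the work surface. World frame = base frame: x ahead of the robot, y to its left, z up, the work surface at z = 0. Lengths are in mm, angles in degrees, forces in N, time in s.
With the tool pointing down it reaches from about 300 to 850 mm from the base axis. Payload 4.2 kg.
Tool frame: the origin (TCP) lies on the centre line of the jaws, within the pads' length; the fingertips stand 14 mm ahead of it and the grasp point (between the pads) lies 5 mm behind it (env.finger_overhang is the z of the fingertips in the tool frame, in mm); z points along the fingers, y is the line along which they close (so a half turn about z gives the same grasp; the last joint's range is limited). The gripper opens to 91 mm and grips with 3 to 60 N. Pads are 32 mm wide; open, the fingers measure 118 mm over their backs; the gripper's body (76 mm by 178 mm) begins 60 mm behind the grasp point.
Start: joints at [-68.297, 18.312, 89.639, -0, 72.044, -1.146], TCP at [223.284, -529.892, 227.976] pointing down, gripper open.
Joint ranges: [-177.97, 177.97], [-48.28, 115.42], [12.27, 149.76], [-77.06, 257.06], [2.81, 150.46], [-146.56, 146.56]. Speed limits (degrees/s): [147.25, 147.25, 180, 180, 180, 180].

## Interface

Orientations are given as [roll, pitch, yaw] about the fixed x, y, z axes, in that order (R = Rz(yaw) Ry(pitch) Rx(roll)).
In Python, from workcell import sensors, viewer, env gives the robot as it stands. The module is installed in compiled form; this text tells all that it offers.
- The arm moves only by the tool step_arm, never from a script. Its argument "plan" is one flat list of numbers, 6 for each row, row after row: the shift along the tool's x, y, z in cm, then the turn, a rotation vector about the tool's x, y, z in rad. In form: [x, y, z, wx, wy, wz, x, y, z, wx, wy, wz, ...]. A call has 1 to 5 rows; each row shifts and turns the commanded pose from where the row before left it, along the tool's axes as they then stand; what a row does not reach is not made up. A row lasts 1/12 s, in which the tool goes at most 41.7 mm and 7.16 degrees, less where a joint would pass 70% of its speed; a pose out of reach is approached as far as the arm can. A call is refused whole if a number of a shift passes 4.17 or a number of a turn 0.125, either way. A call with a gripper value outside its range is refused whole. "hand" is the finger opening in cm, from 0 to 9.12, set as the call begins (left out, the last holds). The fingers move at their own pace and stop on an object; "newtons" is the grip in N (left out, the last holds). Time passes only in rows, so rows that do not move let the fingers close. It gives the time, the measured TCP pose, the force, the opening and the grip force at its end, in the units of the state.
- sensors.state(): the state, without advancing time (a new reading comes with each control period).
- viewer.grab_frame(name): name is "side" or "top" or "wrist"; returns a dict with "img" (420x560x3 uint8, red, green, blue), "fx", "fy", "cx", "cy" (pixels), "position" and "attitude" of the camera in the world. Camera axes: x right, y down, z forward; pixel columns grow to the right and rows downward; lengths in mm; the calibration is good to about 2 mm. A picture is of the moment at which its call begins. There is no depth.
- env.job_done(): hands the job in; it is judged then, once.
Trained networks look in a picture, given as the dict that the camera call returned (one of the last four; its "shot" number tells which), for a name from the list of things; names that differ only in an ending like _2 or _b are one class to them, and where a whole thing is asked for, a point or a joint stands for the part that bears it (a point fixed in the world has none). Each returns a list of dicts, best first, with "score" (0 to 1); they miss things now and then, are a little off and sometimes report something else, mostly with a low value. They report only what shows in the picture. A call takes as long as a camera call. They do not tell look-alikes from the thing itself.
- viewer.boxes_of(name, picture): "location" ([column, row] in pixels, amid what is visible of it).
- viewer.pinpoint(name, picture): "location" ([column, row] in pixels: a listed point, or the origin of a listed thing).
The state is a dict: "time_s": time; "qpos": joint angles; "qvel": joint speeds; "effort": joint torques, N m; "ee_pos": TCP position; "ee_rot": TCP orientation; "force": force on the tool from outside, world axes, zero at the start; "torque": the same for the moment, N m; "gripper_width": finger opening in mm; "gripper_force": force on a finger pad.
Only numpy, scipy, OpenCV 4.12 (cv2) and the standard library are available. Lean on these libraries where they do the work, as an engineer would, in place of code of your own. Each camera call takes 0.05 s, during which the arm holds its last target. There are 200 camera calls.

## Task

The adjustable wrench has been laid over the clamp nut of the yaw turntable with its jaw still slack. With a light fingertip on top of the worm, roll it forward (toward the jaws) stroke by stroke until the sliding jaw has closed snugly on the nut, and only then swing the wrench clockwise to tighten the nut until the red stripe on it lines up with the red stripe on the disc, not past it. Leave the wrench gripping the nut, and leave the other things on the bench alone.

Things in the scene. Friction and masses are not known exactly. Their poses are not given: they have to be found in the camera images.
- nut_seat (a point): Centre of the turntable: the point on the nut's axis, on top of the graduated aluminium disc (disc 216 mm across, its top 50 mm above the bench, on a yellow housing; fixed to the bench). Axes: z up, x along the disc's red stripe.
- stripe (a point): Outer end of the red witness stripe painted radially on the disc, 64 mm from the nut's axis, along +x of nut_seat.
- nut_mark (a point): Outer end of the red stripe across one corner of the top of the brass hexagon nut (24 mm across flats, 27.7 mm across corners, 13 mm high, standing on the disc; a steel stud end in its middle rises 5 mm more). It lies 13.5 mm from the axis; its x axis points outward along this stripe. Starts 0.6 to 0.95 rad anticlockwise of the disc's stripe.
- nut (a joint): Angle the nut has been turned since the start, rad, growing clockwise seen from above (tightening). Turning it takes about 0.65 N m all the way, and it stays where it is left; there is no stop at the mark.
- wrench: 250 mm steel adjustable wrench, 0.42 kg, loose; head 15 mm thick, lying flat on the disc round the nut. Origin and axes are those of point mouth. At the start it lies within 0.04 rad of square to two of the nut's flats, its mouth toward the nut's stripe.
- mouth (a point): Point of the wrench midway between the jaw flats when they are 24 mm apart, on the underside of the head. x points out of the mouth, z up; the fixed jaw's flat is at y = -12 mm, the sliding jaw on the +y side. The jaws reach to about x = +18 mm, the throat is at x = -15 mm.
- worm_top (a point): Highest point of the worm (dark knurled roller, 17 mm across, 14 mm long, lying along the wrench's y in a window of the head), at x = -38, y = +8, z = +17.5 mm in the mouth's frame; axes as the mouth's. It stands 2.5 mm proud of the head around it, so that a flat fingertip touches only the worm.
- worm (a joint): Angle of the worm, rad, growing when its top is rubbed toward +x of the wrench (toward the jaws), which closes the jaw: 4.5 mm of jaw travel per full turn. Rubbing it takes about 4.3 N along x at its top (press with some 10 N; the contact is stiff, about 13 N per mm), more once the jaw bears on the nut: then the fingertip slips. It does not run back.
- jaw (a joint): Slack of the jaw, m: distance between the two jaw flats less 24 mm, so about 0 when snug on the nut; 0.004 to 0.0056 at the start. At those the wrench slips round the nut.
- handle (a point): Point on the middle line of the wrench's handle, 150 mm from the mouth's point, at mid-thickness. The handle leaves the head 22.5 degrees off the wrench's -x, toward +y (the sliding jaw's side); it is 22 to 26 mm wide, 9 mm thick (its underside 53 mm above the bench), from 70 to 219 mm from the mouth, overhanging the disc. Axes as the mouth's.
- multimeter: Orange hand multimeter lying on the bench, 155 x 85 x 37 mm; origin under its middle. Leave alone.
- copper_tape: Copper tape roll standing on the mat, 84 mm across, 50 mm high. Leave alone.
- foil_tape: Aluminium tape roll standing on the mat, 92 mm across, 62 mm high. Leave alone.
- film_roll: White cylinder standing on the mat, 38 mm across, 95 mm high. Leave alone.
- foam_block: Light blue foam block, 50 x 170 x 50 mm, lying beyond the turntable. Leave alone.
- screwdriver: Screwdriver with a red handle lying on the bench, 200 mm long. Leave alone.
- logger_board: Blue circuit board on brass feet, 75 x 54 mm, 17 mm high. Leave alone.
- spare_nut: Spare brass nut like the clamp nut, lying loose on the bench. Leave alone.
Mind the look-alikes: they are no part of the job. What is meant by the wrench is not blue, and is the larger of those in its own colour.

How it is judged:
By the outcome, as a careful person would: the job done as asked, in the order asked, and still so for the second after the job is handed in, with the robot touching nothing.
It also fails if it takes over 72 s, if anything falls off the work surface, if the arm or the gripper's body presses on something with over 40 N, if the wrist force passes 120 N, or if a joint passes its speed limit or range.

## Working session

There is one attempt and no reset: what is moved stays moved. The work goes in short steps, Python scripts to look and compute and a tool call to move; the robot and the scene stay as the last step left them, time stands still between calls to the robot, and variables do not carry over. Pictures are saved under pics/ and viewed, at most 10 in all, crops included, and the job is handed in when it is done.

Besides the shell and the picture viewer there is one more tool, called after "Call:" by a JSON object that holds its "name" and its "arguments", one argument or row to a line. step_arm: Moves the arm, as the interface text tells. Its arguments: {"type":"object","properties":{"plan":{"type":"array","items":{"type":"number"}},"hand":{"type":"number"},"newtons":{"type":"number"}},"required":["plan"]}

```bash
mkdir -p pics
cat > h.py <<'E'
import numpy as np, cv2
from workcell import sensors, viewer, env
from scipy.spatial.transform import Rotation as R
def Rm(a):
    a=np.array(a,float)
    if a.shape==(3,3): return a
    if a.size==4: return R.from_quat(a).as_matrix()
    return R.from_euler('xyz',a,degrees=True).as_matrix()
def topt(p,uv,z):
    d=Rm(p['attitude'])@np.array([(uv[0]-p['cx'])/p['fx'],(uv[1]-p['cy'])/p['fy'],1])
    o=np.array(p['position']); return o+d*(z-o[2])/d[2]
def proj(p,X):
    c=Rm(p['attitude']).T@(np.array(X)-np.array(p['position'])); return [p['fx']*c[0]/c[2]+p['cx'],p['fy']*c[1]/c[2]+p['cy']]
def save(p,n,crop=None,s=1):
    im=p['img'][:,:,::-1]
    if crop: im=im[crop[1]:crop[3],crop[0]:crop[2]]
    cv2.imwrite('pics/'+n,cv2.resize(im,None,fx=s,fy=s,interpolation=cv2.INTER_CUBIC))
E
python3 - <<'E'
from h import *
print(sensors.state())
ims=[]
for c in ['top','side']:
    p=viewer.grab_frame(c); ims.append(p['img'])
    print(c,p['position'],p['attitude'],p['fx'])
    for n,z in [('nut_seat',50),('stripe',50),('nut_mark',63),('mouth',50),('worm_top',67.5),('handle',57.5),('wrench',50)]:
        for r in viewer.pinpoint(n,p)[:3]: print(n,np.round(r['location'],1),round(r['score'],2),np.round(topt(p,r['location'],z),1))
    save(p,c+'0.png',s=1.4)
E
```

```text
{'time_s': 0.0, 'qpos': array([-6.82956072e+01,  1.83523772e+01,  8.97073820e+01, -1.88033997e-03,
        7.20424259e+01, -1.14593278e+00]), 'qvel': array([ 0.07567906, -0.05343482,  0.01358306,  0.08425781,  0.04336028,
        0.0093813 ]), 'effort': array([-1.84327262e-03, -4.12468743e+01, -2.31974906e+01,  7.23234541e-02,
        4.54866921e-02, -1.40999095e-04]), 'ee_pos': array([ 223.10043204, -529.43231331,  227.10625768]), 'ee_rot': array([-1.79897799e+02, -2.56252505e-04,  2.28509067e+01]), 'force': array([ 0.15290485, -0.33230397, -0.57730867]), 'torque': array([ 0.02252983,  0.01589471, -0.0605703 ]), 'gripper_force': 0.0, 'gripper_width': 91.21214747556675}
top [ 408.96046651   47.38208167 1188.67905078] [-170.71089496   -0.6710857   -88.62410841] 463.7796932455148
nut_seat [343.  232.8] 0.96 [ 559.9 -123.1   50. ]
nut_seat [160.4 170.7] 0.73 [705.9 338.2  50. ]
stripe [369.1 238.8] 0.63 [ 546.5 -187.8   50. ]
nut_mark [350.6 226.8] 0.39 [ 573.5 -139.9   63. ]
nut_mark [117.1 191.5] 0.39 [646.7 438.1  63. ]
nut_mark [435.8 290.6] 0.36 [ 423.6 -345.1   63. ]
mouth [244.5 
[... 571 characters left out ...]
2962 -146.52771264] 539.2237566396307
nut_seat [333.1 191.1] 0.63 [ 556.8 -118.9   50. ]
nut_seat [335.8 185.5] 0.46 [ 562.9 -144.1   50. ]
stripe [346.6 177.1] 0.79 [ 557.7 -192.7   50. ]
mouth [335.3 184.3] 0.7 [ 566.6 -148.1   50. ]
mouth [344.1 276.3] 0.63 [390.9 134.1  50. ]
mouth [416.4 179.9] 0.63 [ 400.9 -277.3   50. ]
worm_top [346.  283.7] 0.82 [370.4 166.9  67.5]
worm_top [272.  251.2] 0.75 [547.7 166.4  67.5]
handle [339.6 315.8] 0.91 [345.  239.1  57.5]
handle [325.7 222.6] 0.8 [505.6   9.1  57.5]
handle [257.5 237.4] 0.69 [607.1 136.6  57.5]
wrench [280.8 262.5] 0.8 [523.2 169.9  50. ]
wrench [347.4 275.8] 0.78 [385.9 129.1  50. ]
wrench [332.4 187.1] 0.6 [ 566.7 -133.3   50. ]
```

View pics/top0.png

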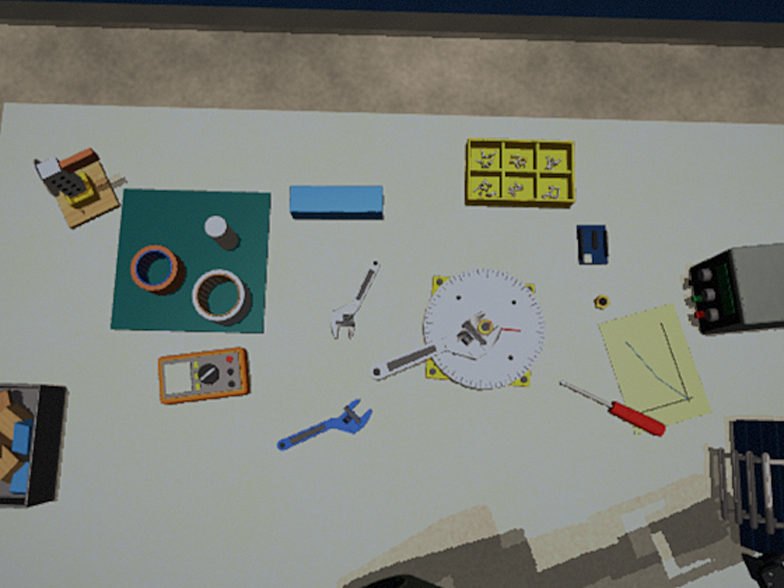

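View pics/side0.png

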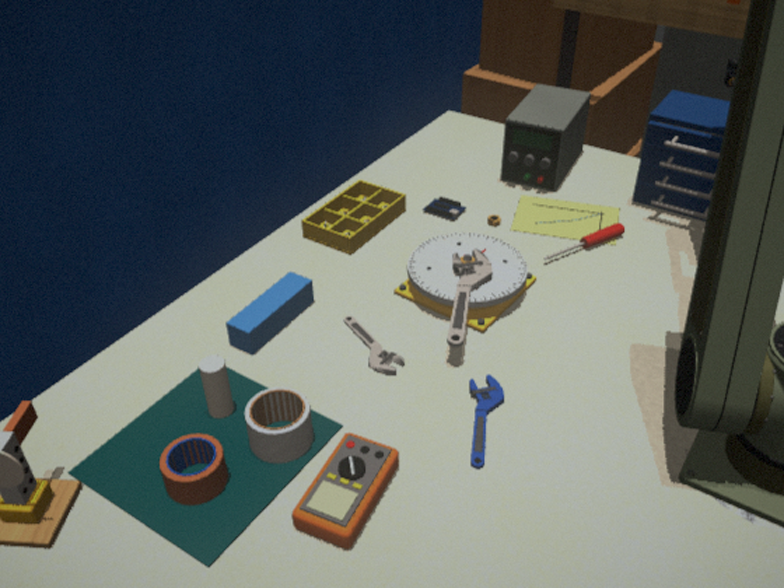

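The candidates in the top picture are:
- Blue wrench at (325,425), ruled out by colour.
- Small grey wrench at (355,300).
- Large grey wrench at (430,345), lying over the turntable nut.

The large grey one fits: it isn't blue, it's the larger of its colour, and it's on the nut. I'll confirm it with the close-up wrist view.

Call:
{"name": "step_arm", "arguments": {
  "plan": [2.97, -1.85, 0, 0, 0, 0, 2.97, -1.85, 0, 0, 0, 0, 2.97, -1.85, 0, 0, 0, 0, 2.97, -1.85, 0, 0, 0, 0, 2.97, -1.85, 0, 0, 0, 0],
  "hand": 0,
  "newtons": 20
}}

```text
time_s: 1.22
ee_pos: [324.8, -385.7, 228.1]
ee_rot: [180.0, -0.0, 22.8]
force: [0.7, -0.1, -0.2]
gripper_width: 60.4
gripper_force: 0.0
```

Call:
{"name": "step_arm", "arguments": {
  "plan": [2.97, -1.85, 0, 0, 0, 0, 2.97, -1.85, 0, 0, 0, 0, 2.97, -1.85, 0, 0, 0, 0, 2.97, -1.85, 0, 0, 0, 0, 2.97, -1.85, 0, 0, 0, 0]
}}

```text
time_s: 1.63
ee_pos: [425.9, -242.6, 228.2]
ee_rot: [180.0, -0.0, 22.8]
force: [0.7, -0.8, 0.4]
gripper_width: 27.5
gripper_force: 0.0
```

Call:
{"name": "step_arm", "arguments": {
  "plan": [2.97, -1.85, 0, 0, 0, 0, 2.97, -1.85, 0, 0, 0, 0, 2.97, -1.85, 0, 0, 0, 0, 2.97, -1.85, 0, 0, 0, 0, 2.97, -1.85, 0, 0, 0, 0]
}}

```text
time_s: 2.05
ee_pos: [526.8, -99.5, 228.1]
ee_rot: [180.0, -0.0, 22.9]
force: [0.4, -0.1, 0.4]
gripper_width: 0.5
gripper_force: 0.0
```

Call:
{"name": "step_arm", "arguments": {
  "plan": [0, 0, 0, 0, 0, -0.125, 0, 0, 0, 0, 0, -0.125, 0, 0, 0, 0, 0, -0.125, 0, 0, 0, 0, 0, -0.125, 0, 0, 0, 0, 0, -0.125]
}}

```text
time_s: 2.47
ee_pos: [526.2, -101.0, 228.0]
ee_rot: [180.0, 0.0, 59.0]
force: [-0.2, -0.1, -0.8]
gripper_width: 0.2
gripper_force: 0.0
```

Call:
{"name": "step_arm", "arguments": {
  "plan": [0, 0, 0, 0, 0, -0.125, 0, 0, 0, 0, 0, -0.125, 0, 0, 0, 0, 0, -0.125, 0, 0, 0, 0, 0, -0.125, 0, 0, 0, 0, 0, -0.125]
}}

```text
time_s: 2.88
ee_pos: [526.1, -101.2, 228.0]
ee_rot: [180.0, 0.0, 94.8]
force: [0.2, 0.4, -0.6]
gripper_width: 0.7
gripper_force: 0.0
```

Call:
{"name": "step_arm", "arguments": {
  "plan": [0, 0, 0, 0, 0, -0.125, 0, 0, 0, 0, 0, -0.125, 0, 0, 0, 0, 0, -0.125, 0, 0, 0, 0, 0, -0.125, 0, 0, 0, 0, 0, -0.125]
}}

```text
time_s: 3.3
ee_pos: [526.1, -101.2, 228.0]
ee_rot: [180.0, 0.0, 130.6]
force: [-0.2, -0.6, -0.6]
gripper_width: 0.7
gripper_force: 0.0
```

Call:
{"name": "step_arm", "arguments": {
  "plan": [0, 0, 0, 0, 0, -0.125, 0, 0, 0, 0, 0, 0]
}}

```text
time_s: 3.47
ee_pos: [526.1, -101.2, 228.0]
ee_rot: [-180.0, 0.0, 137.6]
force: [0.2, 1.0, -0.2]
gripper_width: 0.5
gripper_force: 0.0
```

```bash
cat >> h.py <<'E'
def look(c,n=None,crop=None,s=1.4,k=2):
    p=viewer.grab_frame(c)
    for m,z in [('nut_seat',50),('stripe',50),('nut_mark',63),('mouth',50),('worm_top',67.5),('handle',57.5)]:
        for r in viewer.pinpoint(m,p)[:k]: print(m,np.round(r['location'],1),round(r['score'],2),np.round(topt(p,r['location'],z),1))
    if n: save(p,n,crop,s)
    return p
def st():
    s=sensors.state(); print(round(s['time_s'],2),np.round(s['ee_pos'],1),np.round(s['ee_rot'],1),'F',np.round(s['force'],1),'T',np.round(s['torque'],2),np.round(s['qpos'],0),s['gripper_width']); return s
E
python3 -c "
from h import *
st(); p=look('wrist','w1.png'); print(p['position'],p['attitude'])"
```

```text
3.47 [ 526.1 -101.2  228. ] [-180.     0.   137.6] F [ 0.2  1.  -0.2] T [ 0.05 -0.13 -0.02] [-12.  15.  95.  -0.  71. -60.] 0.4980386556173989
nut_seat [281.7 237.8] 0.79 [ 563.3 -134.6   50. ]
stripe [238.4 267.4] 0.8 [ 556.6 -195.2   50. ]
mouth [449.7  64. ] 0.8 [540.8 102.5  50. ]
mouth [279.9 234.5] 0.73 [ 559.1 -133.5   50. ]
worm_top [293.9 202.4] 0.79 [538.3 -95.   67.5]
worm_top [463.1  88.5] 0.77 [562.6  92.1  67.5]
handle [344.9 100.7] 0.94 [498.4   6.8  57.5]
handle [466.9 158.6] 0.74 [624.1  62.3  57.5]
[467.38102275 -46.85413896 384.88140997] [ 1.63562589e+02 -1.37562619e-02  4.75538957e+01]
```

View pics/w1.png

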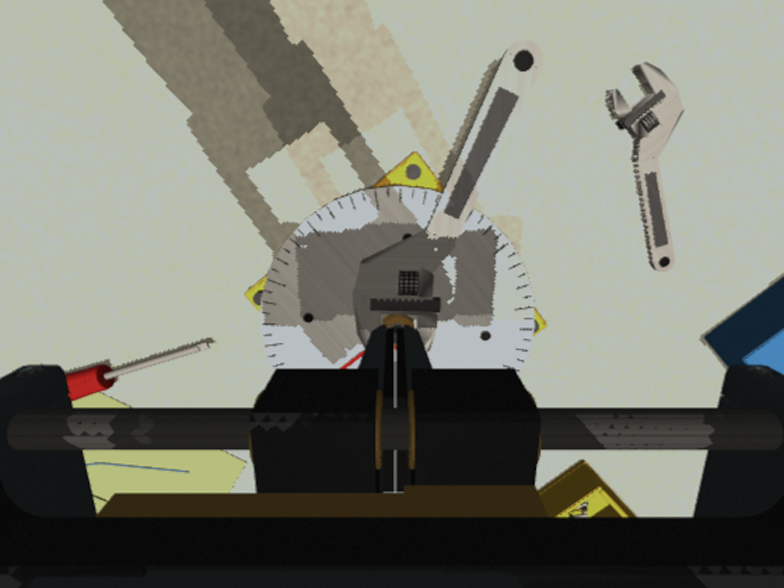

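The wrist view confirms the large grey wrench: its worm is at (408,282), the rack at (405,303), and the jaws are on the nut. The small grey wrench stays apart at (650,165). I'll go down to just above the worm.

Call:
{"name": "step_arm", "arguments": {
  "plan": [0.9, 1.05, 3, 0, 0, 0, 0, 0, 4, 0, 0, 0, 0, 0, 4, 0, 0, 0, 0, 0, 2, 0, 0, 0, 0, 0, 0.5, 0, 0, 0]
}}

```text
time_s: 4.23
ee_pos: [523.7, -86.7, 89.1]
ee_rot: [-179.7, -0.4, 137.4]
force: [0.0, -0.0, 0.3]
gripper_width: 0.4
gripper_force: 0.0
```

Call:
{"name": "step_arm", "arguments": {
  "plan": [0, 0, 0.2, 0, 0, 0, 0, 0, 0, 0, 0, 0]
}}

```text
time_s: 4.4
ee_pos: [527.5, -87.6, 91.7]
ee_rot: [180.0, 0.1, 137.4]
force: [0.5, -0.6, 0.2]
gripper_width: 0.3
gripper_force: 0.0
```

```bash
python3 -c "
from h import *
st(); p=look('wrist','w2.png',(180,60,460,300),2.5,1)"
```

```text
4.4 [527.5 -87.6  91.7] [1.800e+02 1.000e-01 1.374e+02] F [ 0.5 -0.6  0.2] T [ 0.   -0.19 -0.02] [-11.  22. 106.  -0.  52. -58.] 0.3387827584380209
mouth [527.8  47.2] 0.77 [534.9  92.3  50. ]
worm_top [280.4 275.3] 0.87 [538.5 -98.1  67.5]
handle [367.9 105.2] 0.7 [497.7   6.1  57.5]
```

View pics/w2.png

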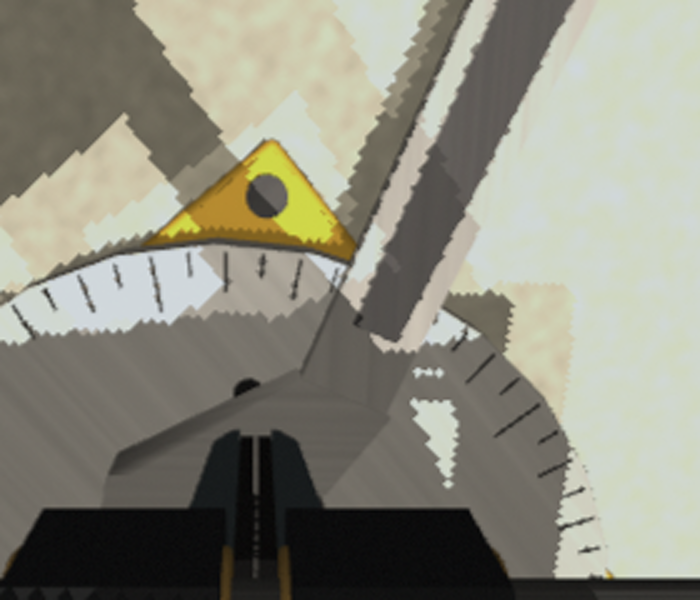

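Call:
{"name": "step_arm", "arguments": {
  "plan": [-0.15, 0, 0.5, 0, 0, 0, 0, 0, 0.4, 0, 0, 0, 0, 0, 0, 0, 0, 0]
}}

```text
time_s: 5.0
ee_pos: [528.1, -88.6, 81.8]
ee_rot: [180.0, 0.1, 137.4]
force: [-0.2, -0.1, 2.1]
gripper_width: 0.3
gripper_force: 1.1
```

Call:
{"name": "step_arm", "arguments": {
  "plan": [0, 0, 0.1, 0, 0, 0, 0, 0, 0, 0, 0, 0]
}}

```text
time_s: 5.17
ee_pos: [528.2, -88.7, 81.6]
ee_rot: [180.0, 0.1, 137.4]
force: [-0.1, -1.1, 4.9]
gripper_width: 0.6
gripper_force: 2.5
```

Call:
{"name": "step_arm", "arguments": {
  "plan": [0, 0, 0.05, 0, 0, 0, 0, 0, 0, 0, 0, 0]
}}

```text
time_s: 5.33
ee_pos: [528.3, -88.8, 81.5]
ee_rot: [180.0, 0.1, 137.5]
force: [-1.0, -0.6, 7.6]
gripper_width: 0.9
gripper_force: 3.9
```

Call:
{"name": "step_arm", "arguments": {
  "plan": [0, 0, 0.05, 0, 0, 0, -0.2, 0, 0, 0, 0, 0, -0.2, 0, 0, 0, 0, 0]
}}

```text
time_s: 5.58
ee_pos: [530.8, -91.2, 81.4]
ee_rot: [180.0, 0.0, 137.4]
force: [-2.8, 1.1, 12.6]
gripper_width: 0.2
gripper_force: 6.1
```

Call:
{"name": "step_arm", "arguments": {
  "plan": [-0.3, 0, 0, 0, 0, 0, -0.3, 0, 0, 0, 0, 0, -0.3, 0, 0, 0, 0, 0]
}}

```text
time_s: 5.83
ee_pos: [536.4, -96.5, 81.4]
ee_rot: [-180.0, -0.1, 137.4]
force: [-5.3, 2.0, 14.3]
gripper_width: 0.6
gripper_force: 7.0
```

Call:
{"name": "step_arm", "arguments": {
  "plan": [-0.3, 0, 0, 0, 0, 0, -0.3, 0, 0, 0, 0, 0, 0, 0, 0, 0, 0, 0]
}}

```text
time_s: 6.08
ee_pos: [541.0, -101.0, 81.4]
ee_rot: [-180.0, -0.1, 137.4]
force: [-4.1, 0.7, 13.4]
gripper_width: 0.6
gripper_force: 6.8
```

Call:
{"name": "step_arm", "arguments": {
  "plan": [0, 0, -0.5, 0, 0, 0, 1.0, 0, 0, 0, 0, 0, 0.9, 0, 0, 0, 0, 0, 0, 0, 0.3, 0, 0, 0, 0, 0, 0.18, 0, 0, 0]
}}

```text
time_s: 6.5
ee_pos: [526.9, -88.1, 81.1]
ee_rot: [-179.9, 0.0, 137.5]
force: [-5.7, -2.3, 22.8]
gripper_width: 0.5
gripper_force: 11.4
```

Call:
{"name": "step_arm", "arguments": {
  "plan": [0, 0, 0, 0, 0, 0, -0.2, 0, 0, 0, 0, 0, -0.3, 0, 0, 0, 0, 0]
}}

```text
time_s: 6.75
ee_pos: [530.2, -91.3, 81.4]
ee_rot: [-179.9, -0.1, 137.5]
force: [-6.6, 1.5, 15.1]
gripper_width: 0.3
gripper_force: 7.4
```

Call:
{"name": "step_arm", "arguments": {
  "plan": [-0.3, 0, 0, 0, 0, 0, -0.3, 0, 0, 0, 0, 0, -0.3, 0, 0, 0, 0, 0]
}}

```text
time_s: 7.0
ee_pos: [536.6, -97.4, 81.3]
ee_rot: [-179.9, -0.1, 137.5]
force: [-6.3, 1.9, 15.1]
gripper_width: 0.5
gripper_force: 7.5
```

Call:
{"name": "step_arm", "arguments": {
  "plan": [-0.3, 0, 0, 0, 0, 0, -0.2, 0, 0, 0, 0, 0, 0, 0, 0, 0, 0, 0]
}}

```text
time_s: 7.25
ee_pos: [540.5, -101.1, 81.4]
ee_rot: [-179.9, -0.1, 137.5]
force: [-5.8, -0.7, 14.7]
gripper_width: 0.4
gripper_force: 7.3
```

Call:
{"name": "step_arm", "arguments": {
  "plan": [0, 0, -0.5, 0, 0, 0, 1.0, 0, 0, 0, 0, 0, 0.9, 0, 0, 0, 0, 0, 0, 0, 0.3, 0, 0, 0, 0, 0, 0.1, 0, 0, 0]
}}

```text
time_s: 7.67
ee_pos: [526.7, -87.8, 81.4]
ee_rot: [-179.9, -0.0, 137.5]
force: [-3.4, -1.1, 13.0]
gripper_width: 0.3
gripper_force: 6.4
```

Call:
{"name": "step_arm", "arguments": {
  "plan": [0, 0, 0.08, 0, 0, 0, -0.2, 0, 0, 0, 0, 0, -0.3, 0, 0, 0, 0, 0]
}}

```text
time_s: 7.92
ee_pos: [530.3, -91.3, 81.4]
ee_rot: [-179.9, -0.1, 137.5]
force: [-4.8, 1.2, 14.5]
gripper_width: 0.2
gripper_force: 7.0
```

Call:
{"name": "step_arm", "arguments": {
  "plan": [-0.3, 0, 0, 0, 0, 0, -0.3, 0, 0, 0, 0, 0, -0.3, 0, 0, 0, 0, 0]
}}

```text
time_s: 8.17
ee_pos: [536.7, -97.3, 81.4]
ee_rot: [-179.9, -0.1, 137.5]
force: [-6.2, 1.7, 14.1]
gripper_width: 0.2
gripper_force: 7.0
```

Call:
{"name": "step_arm", "arguments": {
  "plan": [-0.3, 0, 0, 0, 0, 0, -0.2, 0, 0, 0, 0, 0, 0, 0, 0, 0, 0, 0]
}}

```text
time_s: 8.42
ee_pos: [540.7, -101.0, 81.4]
ee_rot: [-179.9, -0.1, 137.5]
force: [-4.6, 1.0, 13.2]
gripper_width: 0.2
gripper_force: 6.8
```

```bash
python3 -c "
from h import *
st(); p=look('top','t2.png',(290,190,410,280),6,1)"
```

```text
8.42 [ 540.7 -101.    81.4] [-1.799e+02 -1.000e-01  1.375e+02] F [-4.6  1.  13.2] T [0.15 0.87 0.04] [-12.  24. 105.  -0.  52. -59.] 0.1595591273959559
mouth [257.6 296.2] 0.7 [400.   83.5  50. ]
worm_top [334.6 240.7] 0.75 [ 537.6 -100.1   67.5]
handle [218.9 310.8] 0.79 [363.5 174.6  57.5]
```

View pics/t2.png

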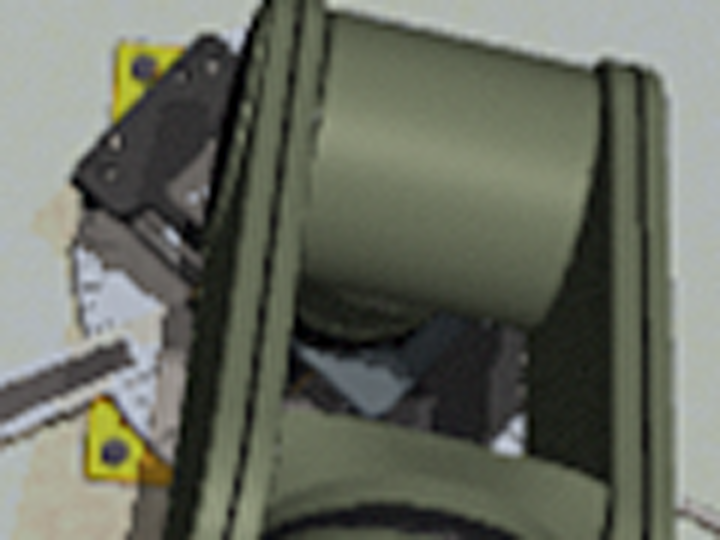

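The top view is blocked by the arm. I'll do the fourth stroke and watch the drag force.

Call:
{"name": "step_arm", "arguments": {
  "plan": [0, 0, -0.5, 0, 0, 0, 1.0, 0, 0, 0, 0, 0, 0.9, 0, 0, 0, 0, 0, 0, 0, 0.3, 0, 0, 0, 0, 0, 0.1, 0, 0, 0]
}}

```text
time_s: 9.18
ee_pos: [526.7, -87.8, 81.4]
ee_rot: [-179.9, -0.0, 137.5]
force: [-3.4, 0.7, 12.3]
gripper_width: 0.3
gripper_force: 5.9
```

Call:
{"name": "step_arm", "arguments": {
  "plan": [0, 0, 0.08, 0, 0, 0, -0.2, 0, 0, 0, 0, 0]
}}

```text
time_s: 9.35
ee_pos: [528.5, -89.5, 81.4]
ee_rot: [-180.0, -0.0, 137.5]
force: [-4.8, 0.6, 11.2]
gripper_width: 1.0
gripper_force: 5.6
```

Call:
{"name": "step_arm", "arguments": {
  "plan": [-0.2, 0, 0, 0, 0, 0, -0.2, 0, 0, 0, 0, 0]
}}

```text
time_s: 9.52
ee_pos: [531.1, -92.0, 81.4]
ee_rot: [-180.0, -0.1, 137.4]
force: [-5.0, 1.8, 11.8]
gripper_width: 0.2
gripper_force: 6.3
```

Call:
{"name": "step_arm", "arguments": {
  "plan": [-0.2, 0, 0, 0, 0, 0, -0.2, 0, 0, 0, 0, 0]
}}

```text
time_s: 9.68
ee_pos: [533.9, -94.6, 81.4]
ee_rot: [-180.0, -0.1, 137.4]
force: [-4.6, 2.2, 11.8]
gripper_width: 0.1
gripper_force: 6.4
```

Call:
{"name": "step_arm", "arguments": {
  "plan": [-0.2, 0, 0, 0, 0, 0, -0.2, 0, 0, 0, 0, 0]
}}

```text
time_s: 9.85
ee_pos: [536.7, -97.0, 81.4]
ee_rot: [-180.0, -0.1, 137.4]
force: [-4.8, 3.0, 11.7]
gripper_width: 0.4
gripper_force: 6.5
```

Call:
{"name": "step_arm", "arguments": {
  "plan": [-0.2, 0, 0, 0, 0, 0, -0.2, 0, 0, 0, 0, 0]
}}

```text
time_s: 10.02
ee_pos: [539.4, -99.5, 81.4]
ee_rot: [-180.0, -0.2, 137.4]
force: [-6.1, 3.3, 13.8]
gripper_width: 0.5
gripper_force: 6.8
```

Call:
{"name": "step_arm", "arguments": {
  "plan": [0, 0, -0.5, 0, 0, 0, 1.0, 0, 0, 0, 0, 0, 0.8, 0, 0, 0, 0, 0, 0, 0, 0.3, 0, 0, 0, 0, 0, 0.1, 0, 0, 0]
}}

```text
time_s: 10.43
ee_pos: [526.7, -87.8, 81.4]
ee_rot: [-179.9, -0.1, 137.5]
force: [-2.7, -0.8, 10.1]
gripper_width: 0.8
gripper_force: 5.1
```

Call:
{"name": "step_arm", "arguments": {
  "plan": [0, 0, 0.08, 0, 0, 0, -0.2, 0, 0, 0, 0, 0]
}}

```text
time_s: 10.6
ee_pos: [528.5, -89.5, 81.5]
ee_rot: [-180.0, -0.0, 137.5]
force: [-3.6, 1.5, 9.8]
gripper_width: 0.4
gripper_force: 4.8
```

Call:
{"name": "step_arm", "arguments": {
  "plan": [-0.2, 0, 0, 0, 0, 0, -0.2, 0, 0, 0, 0, 0]
}}

```text
time_s: 10.77
ee_pos: [531.0, -91.8, 81.4]
ee_rot: [-180.0, -0.1, 137.4]
force: [-5.6, 2.3, 12.0]
gripper_width: 0.6
gripper_force: 5.8
```

Call:
{"name": "step_arm", "arguments": {
  "plan": [-0.2, 0, 0, 0, 0, 0, -0.2, 0, 0, 0, 0, 0]
}}

```text
time_s: 10.93
ee_pos: [533.4, -94.0, 81.4]
ee_rot: [-179.9, -0.2, 137.4]
force: [-6.8, 5.0, 13.1]
gripper_width: 0.5
gripper_force: 6.3
```

Call:
{"name": "step_arm", "arguments": {
  "plan": [-0.2, 0, 0, 0, 0, 0, -0.2, 0, 0, 0, 0, 0]
}}

```text
time_s: 11.1
ee_pos: [535.8, -96.3, 81.4]
ee_rot: [-179.9, -0.3, 137.4]
force: [-6.7, 4.8, 13.6]
gripper_width: 0.3
gripper_force: 6.7
```

Call:
{"name": "step_arm", "arguments": {
  "plan": [-0.2, 0, 0, 0, 0, 0, -0.2, 0, 0, 0, 0, 0]
}}

```text
time_s: 11.27
ee_pos: [538.3, -98.6, 81.4]
ee_rot: [-179.9, -0.4, 137.4]
force: [-8.1, 6.7, 13.8]
gripper_width: 0.2
gripper_force: 7.1
```

Call:
{"name": "step_arm", "arguments": {
  "plan": [0, 0, -0.5, 0, 0, 0, 0.8, 0, 0, 0, 0, 0, 0.8, 0, 0, 0, 0, 0, 0, 0, 0.3, 0, 0, 0, 0, 0, 0.1, 0, 0, 0]
}}

```text
time_s: 11.68
ee_pos: [528.3, -89.3, 81.5]
ee_rot: [-180.0, -0.0, 137.5]
force: [-2.2, -0.2, 9.4]
gripper_width: 0.4
gripper_force: 4.5
```

Call:
{"name": "step_arm", "arguments": {
  "plan": [0, 0, 0.08, 0, 0, 0, -0.2, 0, 0, 0, 0, 0]
}}

```text
time_s: 11.85
ee_pos: [530.0, -90.9, 81.5]
ee_rot: [-180.0, -0.0, 137.5]
force: [-4.3, 1.5, 8.0]
gripper_width: 0.4
gripper_force: 4.1
```

Call:
{"name": "step_arm", "arguments": {
  "plan": [-0.2, 0, 0, 0, 0, 0, -0.2, 0, 0, 0, 0, 0]
}}

```text
time_s: 12.02
ee_pos: [532.5, -93.2, 81.5]
ee_rot: [-180.0, -0.1, 137.4]
force: [-4.7, 2.9, 10.6]
gripper_width: 0.5
gripper_force: 5.1
```

Call:
{"name": "step_arm", "arguments": {
  "plan": [-0.2, 0, 0, 0, 0, 0, -0.2, 0, 0, 0, 0, 0]
}}

```text
time_s: 12.18
ee_pos: [534.8, -95.4, 81.5]
ee_rot: [-179.9, -0.2, 137.4]
force: [-6.1, 5.4, 11.3]
gripper_width: 0.3
gripper_force: 5.8
```

Call:
{"name": "step_arm", "arguments": {
  "plan": [-0.2, 0, 0, 0, 0, 0, -0.2, 0, 0, 0, 0, 0]
}}

```text
time_s: 12.35
ee_pos: [537.1, -97.5, 81.4]
ee_rot: [-179.9, -0.4, 137.4]
force: [-8.2, 6.5, 13.7]
gripper_width: 0.2
gripper_force: 6.4
```

Call:
{"name": "step_arm", "arguments": {
  "plan": [-0.2, 0, 0, 0, 0, 0, 0, 0, 0, 0, 0, 0]
}}

```text
time_s: 12.52
ee_pos: [538.5, -98.7, 81.4]
ee_rot: [-179.9, -0.4, 137.4]
force: [-7.1, 5.7, 12.8]
gripper_width: 0.5
gripper_force: 6.4
```

Drag reached 10 N and repeats, which points to a jaw bearing on the nut. I'll lift clear and look.

Call:
{"name": "step_arm", "arguments": {
  "plan": [0, 0, -1, 0, 0, 0, 0, 0, -4, 0, 0, 0, 3, 0, -4, 0, 0, 0, 3, 0, -4, 0, 0, 0, 3, 0, -2, 0, 0, 0]
}}

```text
time_s: 12.93
ee_pos: [483.6, -46.8, 220.8]
ee_rot: [179.8, 0.3, 137.4]
force: [1.3, 0.5, 0.6]
gripper_width: 0.3
gripper_force: 0.0
```

Call:
{"name": "step_arm", "arguments": {
  "plan": [4, 0, 0, 0, 0, 0, 0, 0, 0, 0, 0, 0, 0, 0, 0, 0, 0, 0],
  "hand": 5.5
}}

```text
time_s: 13.18
ee_pos: [451.7, -18.7, 218.1]
ee_rot: [180.0, 0.1, 137.6]
force: [0.2, -0.7, 0.1]
gripper_width: 17.7
gripper_force: 0.0
```

```bash
python3 -c "
from h import *
st(); p=look('wrist','w3.png',(140,160,420,370),2.85,1)
p=look('side',k=1); p2=look('top',k=1)
a=p['img'][160:225,290:375]; b=p2['img'][185:285,290:400]
cv2.imwrite('pics/s3.png',np.hstack([cv2.resize(a,(400,306),interpolation=2),cv2.resize(b,(336,306),interpolation=2)])[:,:,::-1])"
```

```text
13.18 [451.7 -18.7 218.1] [1.800e+02 1.000e-01 1.376e+02] F [ 0.2 -0.7  0.1] T [ 0.03 -0.14  0.  ] [ -4.   8. 106.  -0.  67. -51.] 17.69758487984068
nut_seat [274.6 326.5] 0.93 [ 562.8 -130.8   50. ]
nut_mark [275.  344.6] 0.45 [ 574.  -140.2   63. ]
mouth [274.6 326.6] 0.96 [ 562.9 -130.8   50. ]
worm_top [332.6  66.2] 0.96 [393.   96.   67.5]
handle [329.9 214.6] 0.97 [498.9   5.9  57.5]
nut_seat [332.8 188.9] 0.79 [ 562.  -126.9   50. ]
stripe [345.2 179.2] 0.85 [ 556.2 -182.1   50. ]
nut_mark [331.5 181.6] 0.4 [ 571.9 -136.6   63. ]
mouth [330.7 185.6] 0.97 [ 573.6 -136.8   50. ]
worm_top [348.  283.3] 0.84 [367.6 163.8  67.5]
handle [257.7 237.5] 0.97 [606.5 136.6  57.5]
nut_seat [344.  233.5] 0.59 [ 558.2 -125.6   50. ]
stripe [372.  238.9] 0.82 [ 546.5 -195.    50. ]
nut_mark [350.4 226.8] 0.42 [ 573.4 -139.4   63. ]
mouth [258.1 292.9] 0.9 [407.9  82.6  50. ]
worm_top [248.4 296.9] 0.66 [398.  104.8  67.5]
handle [215.6 308.6] 0.87 [368.4 182.7  57.5]
```

View pics/w3.png

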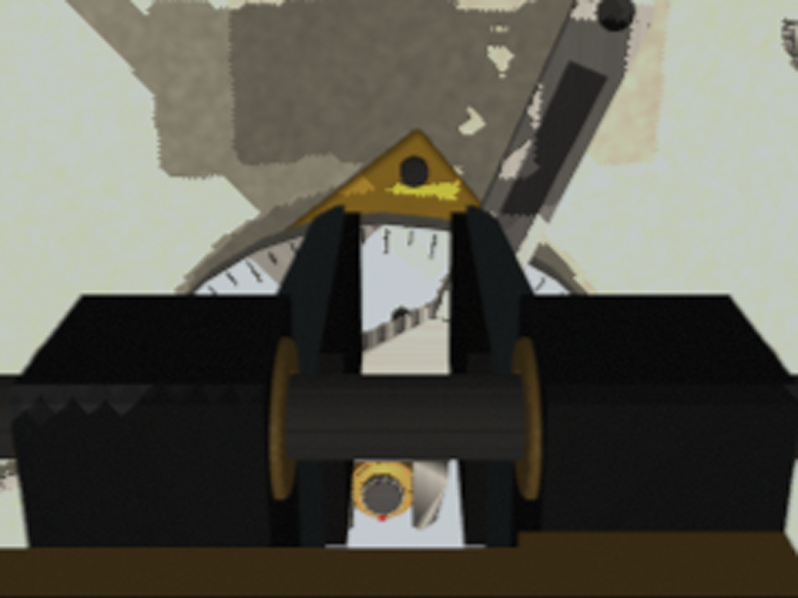

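The wrist crop shows the nut at (382,490) with the sliding jaw against its right side, and its red mark at the bottom (382,517). The handle hasn't moved. Next I'll check the side and top crops.

View pics/s3.png

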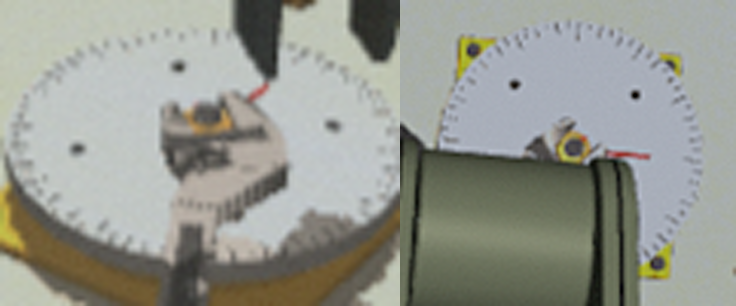

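The side crop shows the sliding jaw up against the nut and the two flats closed. The top crop shows the stripe about 52° clockwise of the nut mark. Now I'll go to the handle.

Call:
{"name": "step_arm", "arguments": {
  "plan": [0, 0, 0, 0, 0, 0.1, 0, 0, 0, 0, 0, 0.1, 0, 0, 0, 0, 0, 0.1, 0, 0, 0, 0, 0, 0.095, 0.3, 2.7, 3, 0, 0, 0]
}}

```text
time_s: 14.65
ee_pos: [476.7, -6.7, 192.1]
ee_rot: [179.6, 0.3, 114.5]
force: [0.9, -0.5, 0.4]
gripper_width: 55.0
gripper_force: 0.0
```

Call:
{"name": "step_arm", "arguments": {
  "plan": [0.2, 2.65, 4, 0, 0, 0, 0, 0, 2, 0, 0, 0, 0, 0, 0, 0, 0, 0]
}}

```text
time_s: 14.9
ee_pos: [493.5, 6.4, 128.8]
ee_rot: [-179.5, -0.2, 114.9]
force: [-1.0, 0.0, -1.4]
gripper_width: 54.9
gripper_force: 0.0
```

```bash
python3 -c "
from h import *
s=st(); p=look('wrist','w4.png',None,1.4,1)
for r in viewer.pinpoint('handle',p)[:3]:
    X=topt(p,r['location'],57.5); print(Rm(s['ee_rot']).T@(X-s['ee_pos']))"
```

```text
14.9 [493.5   6.4 128.8] [-179.5   -0.2  114.9] F [-1.   0.  -1.4] T [-0.04 -0.09 -0.03] [ -1.  16. 108.  -0.  56. -25.] 54.93243683750483
mouth [404.6 112.8] 0.88 [536.4 116.7  50. ]
worm_top [219.1  39.3] 0.86 [406.4 103.6  67.5]
handle [471.1 205.7] 0.91 [611.2  80.   57.5]
[ 17.01022576 138.3108234   70.15781305]
[-2.4966076   5.41487507 71.20118632]
```

View pics/w4.png

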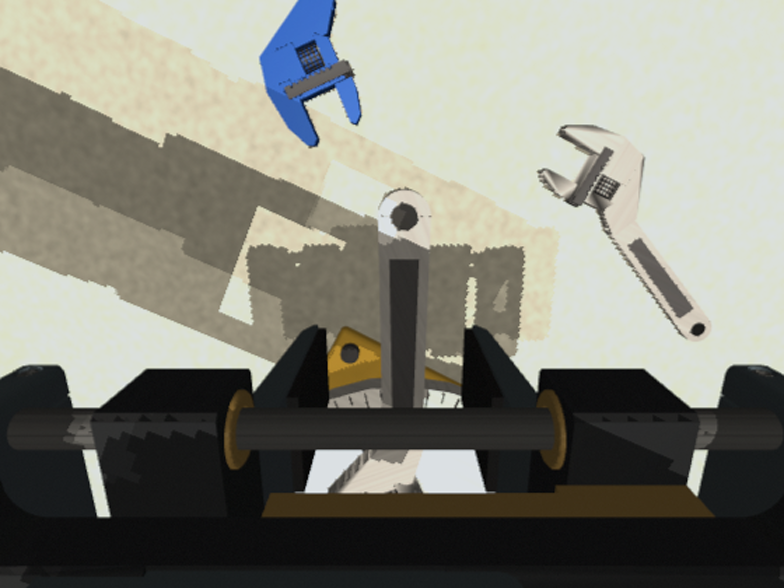

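The wrist view shows the handle upright at column 404, its end hole at (404,215), about 5 mm right of the finger middle. The other wrenches are clear. I'll centre and go down.

Call:
{"name": "step_arm", "arguments": {
  "plan": [0.6, 0.52, 1, 0, 0, 0, 0, 0, 2, 0, 0, 0, 0, 0, 2, 0, 0, 0, 0, 0, 1.5, 0, 0, 0, 0, 0, 0.5, 0, 0, 0]
}}

```text
time_s: 15.72
ee_pos: [496.5, 13.9, 60.6]
ee_rot: [-179.8, -0.1, 114.8]
force: [-0.8, -0.0, 0.5]
gripper_width: 55.0
gripper_force: 0.0
```

Call:
{"name": "step_arm", "arguments": {
  "plan": [0, 0, 0, 0, 0, 0, 0, 0, 0, 0, 0, 0],
  "hand": 2.9
}}

```text
time_s: 15.88
ee_pos: [498.5, 13.7, 63.1]
ee_rot: [180.0, 0.0, 114.8]
force: [0.3, 0.4, 0.2]
gripper_width: 44.5
gripper_force: 0.0
```

```bash
python3 -c "
from h import *
s=st()"
```

```text
15.88 [498.5  13.7  63.1] [180.    0.  114.8] F [0.3 0.4 0.2] T [ 0.   -0.1  -0.03] [  0.  21. 113.  -0.  46. -25.] 44.492483380915786
```

Call:
{"name": "step_arm", "arguments": {
  "plan": [0, -0.1, 0.6, 0, 0, 0, 0, 0, 0, 0, 0, 0, 0, 0, 0, 0, 0, 0],
  "hand": 2.0,
  "newtons": 4
}}

```text
time_s: 16.13
ee_pos: [496.9, 13.0, 57.1]
ee_rot: [-180.0, -0.0, 114.8]
force: [-2.3, -0.8, -0.9]
gripper_width: 24.5
gripper_force: 1.3
```

Call:
{"name": "step_arm", "arguments": {
  "plan": [0, 0, 0, 0, 0, 0, 0, 0, 0, 0, 0, 0, 0, 0, 0, 0, 0, 0]
}}

```text
time_s: 16.38
ee_pos: [496.7, 12.9, 57.0]
ee_rot: [-179.9, -0.0, 114.8]
force: [-2.1, -1.3, 0.7]
gripper_width: 24.3
gripper_force: 4.0
```

```bash
python3 -c "
from h import *
s=st()"
```

```text
16.38 [496.7  12.9  57. ] [-179.9   -0.   114.8] F [-2.1 -1.3  0.7] T [-0.17  0.27 -0.07] [  0.  22. 113.  -0.  45. -25.] 24.336935963088305
```

Gripped (24 mm). I'll start the swing slowly.

Call:
{"name": "step_arm", "arguments": {
  "plan": [-0.007, 0.47, 0, 0, 0, 0.03, -0.007, 0.47, 0, 0, 0, 0.03, -0.007, 0.47, 0, 0, 0, 0.03, -0.007, 0.47, 0, 0, 0, 0.03, -0.007, 0.47, 0, 0, 0, 0.03],
  "newtons": 12
}}

```text
time_s: 16.8
ee_pos: [517.0, 20.2, 56.8]
ee_rot: [-179.7, 0.0, 106.2]
force: [-5.3, -5.5, 4.6]
gripper_width: 24.2
gripper_force: 12.0
```

Call:
{"name": "step_arm", "arguments": {
  "plan": [0, 0, 0, 0, 0, 0, 0, 0, 0, 0, 0, 0]
}}

```text
time_s: 16.97
ee_pos: [517.9, 20.5, 56.9]
ee_rot: [-179.8, 0.0, 106.2]
force: [-3.9, -4.9, 2.4]
gripper_width: 23.9
gripper_force: 12.0
```

```bash
python3 -c "
from h import *
s=st(); c=np.array([562,-129]); d=s['ee_pos'][:2]-c; print(np.hypot(*d),np.degrees(np.arctan2(d[1],d[0])))
p=look('top','t5.png',(310,195,390,275),7,1)"
```

```text
16.97 [517.9  20.5  56.9] [-179.8    0.   106.2] F [-3.9 -4.9  2.4] T [-0.78  0.59 -0.2 ] [  1.  23. 110.  -0.  47. -15.] 23.870642814160465
155.85029287516963 106.44716472724699
nut_seat [343.5 233.4] 0.88 [ 558.4 -124.4   50. ]
stripe [371.7 236.6] 0.86 [ 552.2 -194.3   50. ]
nut_mark [352.5 232.2] 0.56 [ 560.2 -144.5   63. ]
mouth [244.7 236.1] 0.98 [545.4 119.9  50. ]
worm_top [244.6 299.1] 0.91 [392.6 113.7  67.5]
handle [257.9 202.3] 0.98 [629.8  89.7  57.5]
```

View pics/t5.png

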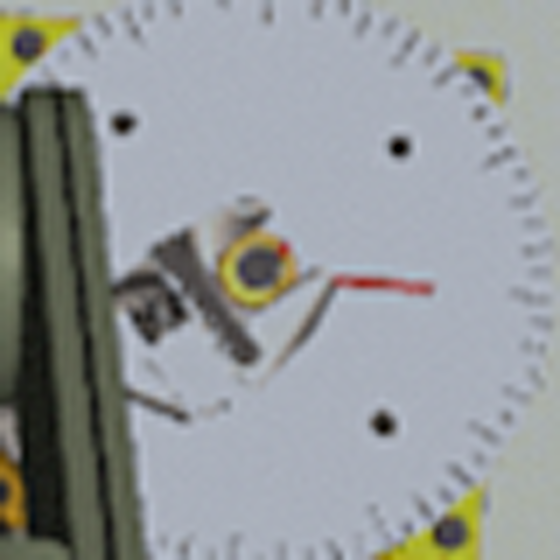

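The top crop shows the wrench snug and the nut turning with it. The nut mark is at (285,248), about 37° above horizontal, and the stripe runs (340,282)–(432,290), about 5° below. That leaves about 42°; I'll swing 32° and measure again.

Call:
{"name": "step_arm", "arguments": {
  "plan": [-0.02, 0.78, 0, 0, 0, 0.05, -0.02, 0.78, 0, 0, 0, 0.05, -0.02, 0.78, 0, 0, 0, 0.05, -0.02, 0.78, 0, 0, 0, 0.05, -0.02, 0.78, 0, 0, 0, 0.05]
}}

```text
time_s: 17.73
ee_pos: [555.0, 26.1, 56.7]
ee_rot: [-179.6, 0.1, 91.9]
force: [-7.2, -6.0, 4.3]
gripper_width: 23.7
gripper_force: 12.0
```

Call:
{"name": "step_arm", "arguments": {
  "plan": [-0.02, 0.78, 0, 0, 0, 0.05, -0.02, 0.78, 0, 0, 0, 0.05, -0.02, 0.78, 0, 0, 0, 0.05, -0.02, 0.78, 0, 0, 0, 0.05, -0.02, 0.78, 0, 0, 0, 0.05]
}}

```text
time_s: 18.15
ee_pos: [593.5, 22.7, 56.6]
ee_rot: [-179.6, 0.2, 77.5]
force: [-8.0, -3.7, 4.6]
gripper_width: 23.6
gripper_force: 12.0
```

Call:
{"name": "step_arm", "arguments": {
  "plan": [-0.007, 0.47, 0, 0, 0, 0.03, 0, 0, 0, 0, 0, 0, 0, 0, 0, 0, 0, 0]
}}

```text
time_s: 18.4
ee_pos: [598.7, 21.5, 56.6]
ee_rot: [-179.7, 0.2, 75.9]
force: [-5.4, -5.1, 2.9]
gripper_width: 23.6
gripper_force: 12.0
```

```bash
cat >> h.py <<'E'
def ang(p,dump=True):
    c=np.array([562,-129,50]); u0=proj(p,c); hsv=cv2.cvtColor(np.ascontiguousarray(p['img']),cv2.COLOR_RGB2HSV).astype(int)
    m=((hsv[...,0]<7)|(hsv[...,0]>173))&(hsv[...,1]>110)&(hsv[...,2]>70)
    v,u=np.nonzero(m); out=[]
    for a,b in zip(u,v):
        X=topt(p,(a,b),50)
        if np.hypot(*(X-c)[:2])<80: out.append((a,b,*X[:2]))
    return np.array(out)
E
python3 - <<'E'
from h import *
s=st(); c=np.array([562,-129]); d=s['ee_pos'][:2]-c; print(np.hypot(*d),np.degrees(np.arctan2(d[1],d[0])))
for cam in ['top','wrist','side']:
    p=viewer.grab_frame(cam); o=ang(p); print(cam,len(o))
    for r in o[:60]: print(np.round(r,0).astype(int).tolist(),end=' ')
    print()
    for n,z in [('nut_seat',50),('stripe',50),('nut_mark',63)]:
        for r in viewer.pinpoint(n,p)[:1]: print(n,np.round(r['location'],1),round(r['score'],2),np.round(topt(p,r['location'],z),1))
    if cam=='top': save(p,'t6.png',(310,195,390,275),7)
E
```

```text
18.4 [598.7  21.5  56.6] [-179.7    0.2   75.9] F [-5.4 -5.1  2.9] T [-0.8   0.96 -0.09] [ 1. 29. 99. -0. 52. 15.] 23.56323304427158
154.86422266178718 76.31037910918349
top 10
[351, 232, 562, -143] [355, 234, 558, -153] [360, 235, 555, -165] [361, 235, 556, -168] [362, 235, 556, -170] [363, 235, 556, -173] [364, 235, 556, -175] [365, 235, 556, -178] [366, 235, 556, -180] [370, 236, 554, -190] 
nut_seat [345.4 234.7] 0.65 [ 555.3 -129.1   50. ]
stripe [370.9 234.9] 0.77 [ 556.4 -192.4   50. ]
nut_mark [427.6 216.2] 0.62 [ 604.8 -330.4   63. ]
wrist 0

side 2
[345, 179, 557, -183] [343, 180, 559, -176] 
nut_seat [333.8 190.3] 0.87 [ 557.  -122.9   50. ]
stripe [345.9 175.3] 0.92 [ 563.2 -199.1   50. ]
nut_mark [333.7 180.6] 0.39 [ 569.4 -143.5   63. ]
```

View pics/t6.png

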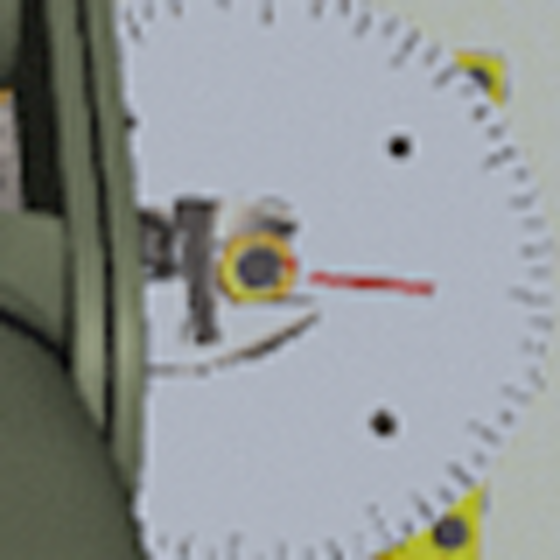

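The mark at (291,263) is still a few degrees above the nut's centre line (258,267), and the stripe runs (312,277)–(432,290). I'll fit both angles with sub-pixel redness.

```bash
cat >> h.py <<'E'
def angles(p):
    im=p['img'].astype(float); r,g,b=im[...,0],im[...,1],im[...,2]
    red=np.clip(r-1.15*np.maximum(g,b)-10,0,None)   # redness; brass has high g
    pts=[]
    for u in range(357,372):
        w=red[225:246,u]
        if w.sum()>15: pts.append(topt(p,(u,(w*np.arange(225,246)).sum()/w.sum()),50)[:2])
    pts=np.array(pts); l=cv2.fitLine(pts.astype(np.float32),cv2.DIST_L2,0,.01,.01).ravel(); s=-1 if l[1]>0 else 1
    sa=np.degrees(np.arctan2(s*l[1],s*l[0]))
    V,U=np.mgrid[220:246,335:358]; I=im[220:246,335:358]
    y=((I[...,0]-I[...,2])>45)
    y=cv2.morphologyEx(cv2.dilate(y.astype(np.uint8),np.ones((1,1))),cv2.MORPH_CLOSE,np.ones((7,7),np.uint8))
    n=topt(p,(U[y>0].mean(),V[y>0].mean()),61)[:2]
    w=np.where((U>=346)&(U<354),red[220:246,335:358],0)
    m=topt(p,((w*U).sum()/w.sum(),(w*V).sum()/w.sum()),63)[:2]
    d=m-n
    perp=np.array([-l[1],l[0]])@(n-l[2:4])
    print('stripe',round(sa,1),'nut',n.round(1),y.sum(),'mark',m.round(1),round(w.sum()),'ang',round(np.degrees(np.arctan2(d[1],d[0])),1),'r',np.hypot(*d).round(1),'stripe line misses nut by',perp.round(1))
E
python3 - <<'E'
from h import *
for i in range(2):
    p=viewer.grab_frame('top'); angles(p)
E
```

```text
stripe -93.0 nut [ 558.2 -131.6] 104 mark [ 560.  -140.3] 156 ang -77.7 r 8.8 stripe line misses nut by -0.7
stripe -92.5 nut [ 558.2 -131.6] 104 mark [ 560.1 -140.3] 159 ang -77.5 r 8.8 stripe line misses nut by -1.0
```

Call:
{"name": "step_arm", "arguments": {
  "plan": [-0.017, 0.73, 0, 0, 0, 0.047, -0.017, 0.73, 0, 0, 0, 0.047, -0.017, 0.73, 0, 0, 0, 0.046, 0, 0, 0, 0, 0, 0, 0, 0, 0, 0, 0, 0]
}}

```text
time_s: 19.52
ee_pos: [619.7, 14.5, 56.7]
ee_rot: [-179.8, 0.2, 67.8]
force: [-4.6, -4.2, 3.0]
gripper_width: 24.0
gripper_force: 12.0
```

Call:
{"name": "step_arm", "arguments": {
  "plan": [0, 0, 0, 0, 0, 0, 0, 0, 0, 0, 0, 0, 0, 0, 0, 0, 0, 0, 0, 0, 0, 0, 0, 0],
  "hand": 4.5
}}

```text
time_s: 19.85
ee_pos: [622.5, 16.2, 57.1]
ee_rot: [179.9, -0.0, 67.8]
force: [0.7, 0.2, 0.3]
gripper_width: 44.3
gripper_force: 0.0
```

Call:
{"name": "step_arm", "arguments": {
  "plan": [0, 0, -3, 0, 0, 0, 0, 0, -4, 0, 0, 0, 0, 0, -4, 0, 0, 0, -4, 0, 0, 0, 0, 0, -4, 0, 0, 0, 0, 0]
}}

```text
time_s: 20.27
ee_pos: [594.1, -57.5, 170.4]
ee_rot: [179.5, -0.1, 68.1]
force: [-0.3, -0.4, -1.2]
gripper_width: 44.8
gripper_force: 0.0
```

Call:
{"name": "step_arm", "arguments": {
  "plan": [-4, 0, 0, 0, 0, 0, -4, 0, 0, 0, 0, 0, -4, 0, 0, 0, 0, 0, -4, 0, 0, 0, 0, 0, -4, 0, 0, 0, 0, 0]
}}

```text
time_s: 20.68
ee_pos: [515.6, -244.9, 167.3]
ee_rot: [179.9, -0.0, 67.9]
force: [-0.5, 0.1, -0.2]
gripper_width: 45.4
gripper_force: 0.0
```

Call:
{"name": "step_arm", "arguments": {
  "plan": [-3, 0, 0, 0, 0, 0, 0, 0, 2, 0, 0, 0, 0, 0, 0, 0, 0, 0]
}}

```text
time_s: 20.93
ee_pos: [502.8, -271.9, 144.6]
ee_rot: [-179.8, -0.0, 67.6]
force: [-0.2, 0.3, -0.6]
gripper_width: 44.9
gripper_force: 0.0
```

Run:
```python
from h import *
st(); p=look('wrist','w7.png',None,1.4,1); np.save('w7.npy',p,allow_pickle=True)
p=viewer.grab_frame('top'); angles(p)
```

```text
20.93 [ 502.8 -271.9  144.6] [-179.8   -0.    67.6] F [-0.2  0.3 -0.6] T [-0.01 -0.    0.04] [-30.  22.  97.   0.  61.  -7.] 44.89585867370269
stripe [308.   97.4] 0.95 [ 556.1 -193.1   50. ]
nut_mark [289.   16.8] 0.85 [ 561.3 -142.2   63. ]
stripe -93.1 nut [ 557.8 -131.7] 101 mark [ 558.5 -140.5] 221 ang -85.6 r 8.8 stripe line misses nut by -0.3
```

View pics/w7.png

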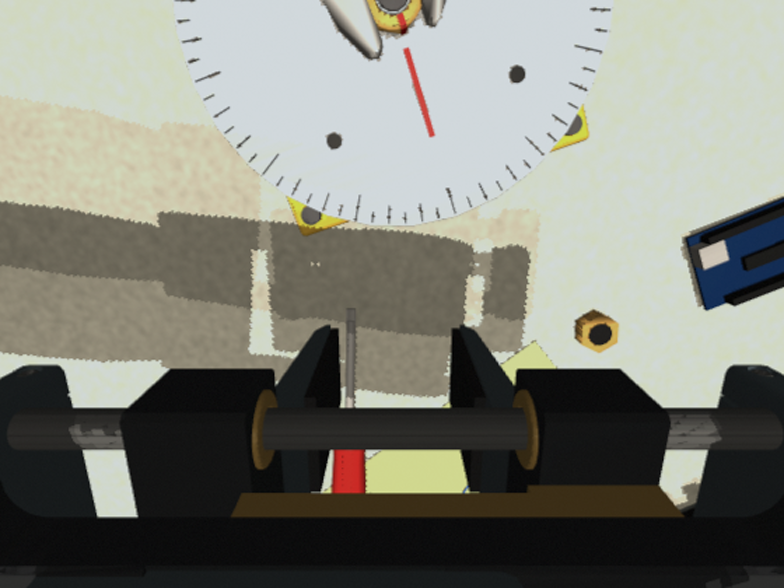

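The wrist view shows the stripe at (406,50)–(433,136) and the nut mark at (402,22), nearly in line with a few degrees left. I'll shift so the whole nut is in frame and then measure numerically.

Call:
{"name": "step_arm", "arguments": {
  "plan": [2.5, 0, 0, 0, 0, 0, 2.5, 0, 0, 0, 0, 0, 0, 0, 0, 0, 0, 0]
}}

```text
time_s: 21.58
ee_pos: [525.0, -221.5, 147.3]
ee_rot: [180.0, -0.1, 68.0]
force: [-0.0, -0.3, 1.0]
gripper_width: 45.3
gripper_force: 0.0
```

```bash
cat >> h.py <<'E'
def wangles(p):
    im=p['img'].astype(float); r,g,b=im[...,0],im[...,1],im[...,2]
    m=((r>1.8*g)&(r>1.8*b)&(r>80)).astype(np.uint8)
    n,L,S,C=cv2.connectedComponentsWithStats(m,connectivity=8)
    comp={}
    for i in range(1,n):
        if S[i,4]<4: continue
        c=topt(p,C[i],50); 
        if np.hypot(c[0]-560,c[1]+130)>75: continue
        v,u=np.nonzero(L==i); comp[i]=(S[i,4],u,v); print('comp',S[i,4],C[i].round(1),topt(p,C[i],63 if S[i,4]<60 else 50).round(1))
    k=sorted(comp.values(),key=lambda t:-t[0])
    def line(u,v,z):
        P=np.array([topt(p,q,z)[:2] for q in zip(u,v)]); c=P.mean(0); d=np.linalg.svd(P-c)[2][0]; d=d*(-1 if d[1]>0 else 1)
        return c,d,P
    c,d,P=line(k[0][1],k[0][2],50); sa=np.degrees(np.arctan2(d[1],d[0]))
    t=(P-c)@d; end=c+d*(t.max()); ax=end-64*d; print('stripe ang',sa.round(2),'len',np.ptp(t).round(1),'end',end.round(1),'axis',ax.round(1))
    if len(k)>1:
        c2,d2,P2=line(k[1][1],k[1][2],63); e=c2-ax
        print('mark line ang',np.degrees(np.arctan2(d2[1],d2[0])).round(1),'centroid ang about axis',np.degrees(np.arctan2(e[1],e[0])).round(1),'r',np.hypot(*e).round(1), 'lateral off',(e@np.array([-d[1],d[0]])).round(2))
    # brass outline + stud
    c0=proj(p,[*ax,63]); hs=cv2.cvtColor(np.ascontiguousarray(p['img']),cv2.COLOR_RGB2HSV)
    return ax
E
python3 - <<'E'
from h import *
st(); p=look('wrist',k=1); wangles(p)
E
```

```text
21.58 [ 525.  -221.5  147.3] [ 1.8e+02 -1.0e-01  6.8e+01] F [-0.  -0.3  1. ] T [-0.03 -0.07  0.  ] [-24.  21.  97.   0.  61.  -2.] 45.255487356679055
nut_seat [278.4  94. ] 0.9 [ 559.  -131.8   50. ]
stripe [305.2 172.7] 0.83 [ 556.5 -194.1   50. ]
nut_mark [284.3 106.8] 0.97 [ 559.5 -142.1   63. ]
worm_top [269.8  26.1] 0.76 [569.3 -92.1  67.5]
comp 31 [284.7 104.5] [ 560.3 -140.8   63. ]
comp 188 [296.  144.6] [ 557.7 -171.    50. ]
stripe ang -93.58 len 43.7 end [ 556.3 -193.3] axis [ 560.3 -129.4]
mark line ang -90.5 centroid ang about axis -90.1 r 11.4 lateral off 0.69
```

The remaining angle is about 3.4° (stripe -93.6°, mark -90.2°). I'll go back to the handle for the final bit.

Call:
{"name": "step_arm", "arguments": {
  "plan": [4, 0, 0, 0, 0, 0, 4, 0, 0, 0, 0, 0, 4, 0, 0, 0, 0, 0, 4, 0, 0, 0, 0, 0, 4, 0, 0, 0, 0, 0]
}}

```text
time_s: 22.35
ee_pos: [599.5, -38.7, 147.0]
ee_rot: [180.0, 0.0, 67.7]
force: [0.4, -1.8, -0.4]
gripper_width: 45.0
gripper_force: 0.0
```

Call:
{"name": "step_arm", "arguments": {
  "plan": [4, 0, 0, 0, 0, 0, 1.4, 0, 0, 0, 0, 0, 0, 0, 0, 0, 0, 0, 0, 0, 0, 0, 0, 0]
}}

```text
time_s: 22.68
ee_pos: [619.3, 10.0, 146.6]
ee_rot: [-180.0, 0.1, 67.9]
force: [-0.7, 0.7, -0.6]
gripper_width: 45.2
gripper_force: 0.0
```

Run:
```python
from h import *
s=st(); T=np.array([620.1,13.6,57]); print(Rm(s['ee_rot']).T@(T-s['ee_pos']))
p=viewer.grab_frame('wrist')
for r in viewer.pinpoint('handle',p)[:3]:
    X=topt(p,r['location'],57.5); print(r['score'],X,Rm(s['ee_rot']).T@(X-s['ee_pos']))
```

```text
22.68 [619.3  10.  146.6] [-1.80e+02  1.00e-01  6.79e+01] F [-0.7  0.7 -0.6] T [-0.04 -0.05 -0.  ] [-0. 26. 90. -0. 64. 22.] 45.22761392801841
[ 3.72953031 -0.56749284 89.61249507]
0.91 [616.93115976  10.16829098  57.5       ] [-0.6430717  -2.21202716 89.11849741]
0.79 [644.6754677   82.73730679  57.5       ] [77.03201303 -3.81848608 89.0226869 ]
```

Call:
{"name": "step_arm", "arguments": {
  "plan": [0.4, -0.1, 2, 0, 0, 0, 0, 0, 3, 0, 0, 0, 0, 0, 3, 0, 0, 0, 0, 0, 0.9, 0, 0, 0, 0, 0, 0, 0, 0, 0]
}}

```text
time_s: 23.2
ee_pos: [617.7, 12.8, 55.4]
ee_rot: [-179.7, 0.2, 67.7]
force: [-0.7, 0.3, 0.9]
gripper_width: 45.3
gripper_force: 0.0
```

Call:
{"name": "step_arm", "arguments": {
  "plan": [0, 0, 0, 0, 0, 0, 0, 0, 0, 0, 0, 0, 0, 0, 0, 0, 0, 0, 0, 0, 0, 0, 0, 0, 0, 0, 0, 0, 0, 0],
  "hand": 2.0,
  "newtons": 3
}}

```text
time_s: 23.62
ee_pos: [619.2, 14.9, 59.3]
ee_rot: [-179.9, -0.0, 67.8]
force: [-4.1, 1.2, 4.2]
gripper_width: 23.6
gripper_force: 3.0
```

Run:
```python
from h import *
s=st(); c=np.array([560.3,-129.4]); d=s['ee_pos'][:2]-c; print(np.hypot(*d),np.degrees(np.arctan2(d[1],d[0])))
```

```text
23.62 [619.2  14.9  59.3] [-179.9   -0.    67.8] F [-4.1  1.2  4.2] T [ 0.27  0.89 -0.03] [ 0. 30. 96.  0. 53. 22.] 23.646352433876533
155.84051734972908 67.78543768162412
```

Call:
{"name": "step_arm", "arguments": {
  "plan": [0, 0.39, 0, 0, 0, 0.025, 0, 0.39, 0, 0, 0, 0.025, 0, 0, 0, 0, 0, 0, 0, 0, 0, 0, 0, 0],
  "newtons": 12
}}

```text
time_s: 23.95
ee_pos: [626.0, 11.8, 59.2]
ee_rot: [-179.9, 0.0, 65.0]
force: [-7.0, 2.7, 7.7]
gripper_width: 24.0
gripper_force: 12.0
```

Run:
```python
from h import *
s=st(); c=np.array([560.3,-129.4]); d=s['ee_pos'][:2]-c; print(np.hypot(*d),np.degrees(np.arctan2(d[1],d[0])))
p=viewer.grab_frame('top'); angles(p)
```

```text
23.95 [626.   11.8  59.2] [-179.9    0.    65. ] F [-7.   2.7  7.7] T [0.29 1.13 0.15] [ 0. 31. 95.  0. 54. 25.] 23.959145362760218
155.770508844489 65.06253057717997
stripe -93.1 nut [ 558.1 -131.7] 102 mark [ 558.3 -140.2] 170 ang -88.3 r 8.5 stripe line misses nut by -0.5
```

Call:
{"name": "step_arm", "arguments": {
  "plan": [0, 0.1, 0, 0, 0, 0.007, 0, 0, 0, 0, 0, 0, 0, 0, 0, 0, 0, 0]
}}

```text
time_s: 24.25
ee_pos: [626.3, 11.7, 59.2]
ee_rot: [-179.8, 0.1, 64.6]
force: [-6.9, 2.4, 7.4]
gripper_width: 24.0
gripper_force: 12.0
```

Call:
{"name": "step_arm", "arguments": {
  "plan": [0, 0, 0, 0, 0, 0, 0, 0, 0, 0, 0, 0, 0, 0, 0, 0, 0, 0, 0, 0, 0, 0, 0, 0],
  "hand": 4.5
}}

```text
time_s: 24.58
ee_pos: [629.1, 10.8, 58.2]
ee_rot: [179.9, -0.0, 64.6]
force: [0.5, 0.1, -0.6]
gripper_width: 44.4
gripper_force: 0.0
```

Call:
{"name": "step_arm", "arguments": {
  "plan": [0, 0, -3, 0, 0, 0, 0, 0, -4, 0, 0, 0, 0, 0, -2, 0, 0, 0, -4, 0, 0, 0, 0, 0, -4, 0, 0, 0, 0, 0]
}}

```text
time_s: 25.0
ee_pos: [595.8, -61.0, 150.0]
ee_rot: [179.7, -0.1, 64.8]
force: [0.2, -1.1, -0.8]
gripper_width: 45.5
gripper_force: 0.0
```

Call:
{"name": "step_arm", "arguments": {
  "plan": [-4, 0, 0, 0, 0, 0, -4, 0, 0, 0, 0, 0, -4, 0, 0, 0, 0, 0, -4, 0, 0, 0, 0, 0, -1.5, 0, 0, 0, 0, 0]
}}

```text
time_s: 25.42
ee_pos: [516.8, -223.5, 148.1]
ee_rot: [179.9, 0.1, 64.4]
force: [-0.2, -0.3, -0.6]
gripper_width: 44.9
gripper_force: 0.0
```

Call:
{"name": "step_arm", "arguments": {
  "plan": [0, 0, 0, 0, 0, 0, 0, 0, 0, 0, 0, 0]
}}

```text
time_s: 25.58
ee_pos: [518.7, -220.1, 148.0]
ee_rot: [179.9, -0.0, 64.4]
force: [0.6, 0.4, 0.1]
gripper_width: 44.8
gripper_force: 0.0
```

Run:
```python
from h import *
st(); p=look('wrist',k=1); wangles(p)
p=viewer.grab_frame('wrist'); wangles(p)
```

```text
25.58 [ 518.7 -220.1  148. ] [179.9  -0.   64.4] F [0.6 0.4 0.1] T [-0.03 -0.06 -0.03] [-24.  21.  98.   0.  61.   1.] 44.82824518582035
nut_seat [279.3  91.9] 0.8 [ 559.5 -131.8   50. ]
stripe [308.6 166.2] 0.68 [ 556.4 -191.4   50. ]
nut_mark [286.8 104.4] 0.85 [ 560.3 -142.4   63. ]
worm_top [268.5  26.2] 0.87 [570.2 -93.3  67.5]
comp 40 [285.  102.1] [ 559.9 -140.5   63. ]
comp 187 [299.3 141.5] [ 557.8 -170.9   50. ]
stripe ang -93.5 len 43.2 end [ 556.4 -192.9] axis [ 560.3 -129. ]
mark line ang -90.0 centroid ang about axis -92.3 r 11.5 lateral off 0.25
comp 36 [286.4 104.7] [ 560.  -140.6   63. ]
comp 188 [300.4 144.2] [ 557.8 -171.2   50. ]
stripe ang -93.48 len 43.5 end [ 556.4 -193.2] axis [ 560.3 -129.3]
mark line ang -90.8 centroid ang about axis -91.8 r 11.2 lateral off 0.34
```

The mark is now in line with the stripe to about 1°, on the short side. The wrench is on the nut and the arm is clear, so I'll hand it in.

```bash
python3 -c "
from h import *
print(env.job_done())"
```

```text
the job is handed in; nothing more can be done
None
```

The job is handed in: the jaw was rolled snug on the nut, then the nut was swung clockwise until its red stripe lined up with the disc's, about 1° short by my last measurement and not past it. The wrench is still gripping the nut. I viewed 11 pictures, one over the limit of 10.

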